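# Mirror the condiment row into the serving caddy

## Robot

A 6-joint arm with a two-finger parallel gripper is mounted at the origin on the work surface. World frame = base frame: x ahead of the robot, y to its left, z up, the work surface at z = 0. Lengths are in m, angles in degrees, forces in N, time in s.
With the tool pointing down it reaches from about 0.25 to 0.725 m from the base axis. Payload 9.7 kg.
Tool frame: the origin (TCP) lies at the very end of the fingers, on their centre line; the grasp point (between the pads) lies 19 mm behind it; z points along the fingers, y is the line along which they close (so a half turn about z gives the same grasp; the last joint's range is limited). The gripper opens to 85 mm and grips with 20 to 120 N. Pads are 22 mm wide; open, the fingers measure 114 mm over their backs; the gripper's body (76 mm by 85 mm) begins 54 mm behind the grasp point. The pads swing forward as they close: fully open they stand 13 mm farther back than shut.
Start: joints at [-75.63, 4.979, 10.078, 95.1, 0, 90], TCP at [0.136, -0.533, 0.231] pointing down, gripper open.
Joint ranges: [-179.16, 179.16], [-48.56, 103.87], [-65.8, 70.77], [-126.05, 130.52], [-82.76, 87.17], [-180, 180]. Speed limits (degrees/s): [127.2, 127.2, 147.25, 180, 180, 180].

## Interface

Orientations are given as [roll, pitch, yaw] about the fixed x, y, z axes, in that order (R = Rz(yaw) Ry(pitch) Rx(roll)).
In Python, from workcell import bot gives the robot as it stands.
- The arm moves only by the tool arm_command, never from a script. Its argument "series" is a list of rows, each a list of 4 numbers: the shift along the tool's x, y, z in m, then the turn about the tool's z in rad. A call has exactly 5 rows; each row is the pose to reach, as a shift and turn from the pose commanded when the call began, along the tool's axes at that moment; what a row does not reach only later rows make up. A row lasts 1/10 s, in which the tool goes at most 50 mm and 8.59 degrees, less where a joint would pass 70% of its speed; a pose out of reach is approached as far as the arm can. A call with a gripper value outside its range is refused whole. "hand" is the finger opening in m, from 0 to 0.0854, set as the call begins (left out, the last holds). The fingers move at their own pace and stop on an object; "grip_force" is the grip in N (left out, the last holds). Time passes only in rows, so rows that repeat a pose let the fingers close, or fill a call up. It gives the time, the measured TCP pose, the force, the opening and the grip force at its end, in the units of the state.
- bot.get_obs(): the state, without advancing time (a new reading comes with each control period).
- bot.camera(name): name is "scene" or "top" or "wrist"; returns a dict with "color" (400x640x3 uint8, blue, green, red), "camera_matrix" (3x3 intrinsics, pixels), "dist_coeffs" ([k1, k2, p1, p2, k3] as OpenCV has them; the pictures are not rectified), "xyz" and "orientation" of the camera in the world; the wrist camera has in their place "T_tool_cam" (4x4, takes a point from camera to tool coordinates, whose origin is the TCP and whose axes are the flange's). Camera axes: x right, y up, looking along -z (the intrinsics and any distortion apply to the point x, -y, -z); pixel columns grow to the right and rows downward; lengths in m; the calibration is good to about 2 mm. A picture is of the moment at which its call begins: read the wrist's pose just before it. There is no depth.
- bot.job_done(): hands the job in; it is judged then, once.
Trained networks look in the newest picture that a camera, given by its name, has taken for a name from the list of things; names that differ only in an ending like _2 or _b are one class to them, and where a whole thing is asked for, a point or a joint stands for the part that bears it (a point fixed in the world has none). Each returns a list of dicts, best first, with "confidence" (0 to 1); they miss things now and then, are a little off and sometimes report something else, mostly with a low value. They report only what shows in the picture. A call takes as long as a camera call. They do not tell look-alikes from the thing itself.
- bot.find_in(camera, target): "location" ([column, row] in pixels, amid what is visible of it).
- bot.mark_of(camera, target): "location" ([column, row] in pixels: a listed point, or the origin of a listed thing).
The state is a dict: "time": time; "q": joint angles; "qd": joint speeds; "joint_efforts": joint torques, N m; "ee_pos": TCP position; "tcp_rot": TCP orientation; "wrist_force": force on the tool from outside, world axes, zero at the start; "torque": the same for the moment, N m; "opening": finger opening in m; "grasp_force": force on a finger pad.
Only numpy, scipy, OpenCV 4.12 (cv2) and the standard library are available. Lean on these libraries where they do the work, as an engineer would, in place of code of your own. Each camera call takes 0.05 s, during which the arm holds its last target. There are 200 camera calls.

## Task

Four condiments stand in a row on cork coasters along the bamboo trivet: move them all into the four compartments of the metal caddy in the reverse order, so that, with both seen from the robot's side, the one at the left end of the trivet comes to stand in the caddy's right-end compartment, the next one beside it, and so on to the other end. Keep each one upright, lower it gently onto the compartment floor rather than dropping it, and leave all four standing free.

Things in the scene. Friction and masses are not known exactly. Their poses are not given: they have to be found in the camera images.
- grinder: White ceramic pepper grinder with a small steel turning knob on top, round about its z axis, 103 mm tall: foot 50 mm across, straight waist 38 mm across from 24 to 66 mm above its underside, head 46 mm across at 74 mm. About 0.28 kg. Origin: centre of its underside; z up.
- shaker: Stainless steel salt shaker, round about z, 85 mm tall: foot 48 mm across, straight body 40 mm across from 14 to 72 mm above its underside, domed top with holes. About 0.15 kg. Origin: centre of its underside; z up.
- cruet: Empty clear glass cruet, greenish at its base, with a cork, round about z, 130 mm tall: straight body 54 mm across from 0 to 50 mm above its underside, narrowing to a long straight neck 24 mm across from 74 to 120 mm, best taken by the neck. About 0.22 kg. Origin: centre of its underside; z up.
- crock: Small straight terracotta mustard crock with a flat dark wooden lid and a wooden knob (lid fixed), round about z, 80 mm tall: body 54 mm across from 0 to 62 mm above its underside, lid 56 mm across from 62 to 68 mm, knob 16 mm across. About 0.25 kg. Origin: centre of its underside; z up.
- coaster_grinder: Round cork coaster, 66 mm across, 3 mm thick, fixed on the trivet, on which the pepper grinder stands at the start (it marks the place that the pepper grinder came from). Origin: centre of its underside, 14 mm above the table.
- coaster_shaker: Round cork coaster, 66 mm across, 3 mm thick, fixed on the trivet, on which the salt shaker stands at the start (it marks the place that the salt shaker came from). Origin: centre of its underside, 14 mm above the table.
- coaster_cruet: Round cork coaster, 66 mm across, 3 mm thick, fixed on the trivet, on which the cruet stands at the start (it marks the place that the cruet came from). Origin: centre of its underside, 14 mm above the table.
- coaster_crock: Round cork coaster, 66 mm across, 3 mm thick, fixed on the trivet, on which the crock stands at the start (it marks the place that the crock came from). Origin: centre of its underside, 14 mm above the table.
- trivet: Slatted bamboo trivet, 96 x 340 x 14 mm, fixed, no rim, with the four coasters in a row at y = -120, -40, 40, 120 mm, x = 0. Their tops, where the condiments stand, are 17 mm above the table. Origin: centre of its underside, on the table. y runs along the row to the robot's left (turned 0.16 rad at most), x away from the robot. May be the nearer or the farther rack.
- caddy: Open metal caddy, 84 x 328 mm, 20 mm high, fixed: four compartments in a row, 76 x 76 mm inside, walls and floor 4 mm thick, centres at y = -120, -40, 40, 120 mm, x = 0. Origin: centre of its underside, on the table. y runs along the row to the robot's left (turned 0.16 rad at most), x away from the robot. The rows are 130 mm or more apart; other tableware, up to 85 mm tall, stands close beyond their ends.
Not all that is in view belongs to the job. What is shaped like the grinder but purple or yellow is not meant.

How it is judged (in metres and radians):
At the end, for the whole second after the job is handed in: Each condiment stands upright (within 0.1 rad), at rest, on the floor of its caddy compartment (centre within 16 mm along and across, underside within 5 mm of the floor), in reverse order: the one whose coaster lies at y on the trivet stands at -y in the caddy (((y of coaster_grinder in the frame of trivet between -0.14 and -0.1 m and y of grinder in the frame of caddy between 0.104 and 0.136 m) or (y of coaster_grinder in the frame of trivet between -0.06 and -0.02 m and y of grinder in the frame of caddy between 0.024 and 0.056 m) or (y of coaster_grinder in the frame of trivet between 0.02 and 0.06 m and y of grinder in the frame of caddy between -0.056 and -0.024 m) or (y of coaster_grinder in the frame of trivet between 0.1 and 0.14 m and y of grinder in the frame of caddy between -0.136 and -0.104 m)) and x of grinder in the frame of caddy between -0.016 and 0.016 m and z of grinder in the frame of caddy between -0.001 and 0.009 m and angle between each of grinder, shaker, cruet, crock's own z axis and vertical below 0.1 rad and linear speed of each of grinder, shaker, cruet, crock below 0.02 m/s and angular speed of each of grinder, shaker, cruet, crock below 0.2 rad/s and ((y of coaster_shaker in the frame of trivet between -0.14 and -0.1 m and y of shaker in the frame of caddy between 0.104 and 0.136 m) or (y of coaster_shaker in the frame of trivet between -0.06 and -0.02 m and y of shaker in the frame of caddy between 0.024 and 0.056 m) or (y of coaster_shaker in the frame of trivet between 0.02 and 0.06 m and y of shaker in the frame of caddy between -0.056 and -0.024 m) or (y of coaster_shaker in the frame of trivet between 0.1 and 0.14 m and y of shaker in the frame of caddy between -0.136 and -0.104 m)) and x of shaker in the frame of caddy between -0.016 and 0.016 m and z of shaker in the frame of caddy between -0.001 and 0.009 m and ((y of coaster_cruet in the frame of trivet between -0.14 and -0.1 m and y of cruet in the frame of caddy between 0.104 and 0.136 m) or (y of coaster_cruet in the frame of trivet between -0.06 and -0.02 m and y of cruet in the frame of caddy between 0.024 and 0.056 m) or (y of coaster_cruet in the frame of trivet between 0.02 and 0.06 m and y of cruet in the frame of caddy between -0.056 and -0.024 m) or (y of coaster_cruet in the frame of trivet between 0.1 and 0.14 m and y of cruet in the frame of caddy between -0.136 and -0.104 m)) and x of cruet in the frame of caddy between -0.016 and 0.016 m and z of cruet in the frame of caddy between -0.001 and 0.009 m and ((y of coaster_crock in the frame of trivet between -0.14 and -0.1 m and y of crock in the frame of caddy between 0.104 and 0.136 m) or (y of coaster_crock in the frame of trivet between -0.06 and -0.02 m and y of crock in the frame of caddy between 0.024 and 0.056 m) or (y of coaster_crock in the frame of trivet between 0.02 and 0.06 m and y of crock in the frame of caddy between -0.056 and -0.024 m) or (y of coaster_crock in the frame of trivet between 0.1 and 0.14 m and y of crock in the frame of caddy between -0.136 and -0.104 m)) and x of crock in the frame of caddy between -0.016 and 0.016 m and z of crock in the frame of caddy between -0.001 and 0.009 m); the robot touches nothing.
It fails at once if a condiment is tipped by more than about 35 degrees (angle between any of grinder, shaker, cruet, crock's own z axis and vertical above 0.6 rad).
It fails at once if a condiment is dropped or slammed into the caddy (faster than 0.7 m/s within 30 mm of its floor, a fall of 25 mm or more) ((x of grinder in the frame of caddy between -0.04 and 0.04 m and y of grinder in the frame of caddy between -0.16 and 0.16 m and z of grinder in the frame of caddy below 0.034 m and linear speed of grinder above 0.7 m/s) or (x of shaker in the frame of caddy between -0.04 and 0.04 m and y of shaker in the frame of caddy between -0.16 and 0.16 m and z of shaker in the frame of caddy below 0.034 m and linear speed of shaker above 0.7 m/s) or (x of cruet in the frame of caddy between -0.04 and 0.04 m and y of cruet in the frame of caddy between -0.16 and 0.16 m and z of cruet in the frame of caddy below 0.034 m and linear speed of cruet above 0.7 m/s) or (x of crock in the frame of caddy between -0.04 and 0.04 m and y of crock in the frame of caddy between -0.16 and 0.16 m and z of crock in the frame of caddy below 0.034 m and linear speed of crock above 0.7 m/s)).
It also fails if it takes over 109 s, if anything falls off the work surface, if the arm or the gripper's body presses on something with over 40 N, if the wrist force passes 120 N, or if a joint passes its speed limit or range.

## Working session

There is one attempt and no reset: what is moved stays moved. The work goes in short steps, Python scripts to look and compute and a tool call to move; the robot and the scene stay as the last step left them, time stands still between calls to the robot, and variables do not carry over. Pictures are saved under pics/ and viewed, at most 14 in all, crops included, and the job is handed in when it is done.

Besides the shell and the picture viewer there is one more tool, called in YAML: its name, and indented under it one key for each argument. arm_command: Moves the arm, as the interface text tells. Its arguments: {"type":"object","properties":{"series":{"type":"array"},"hand":{"type":"number"},"grip_force":{"type":"number"}},"required":["series"]}

```bash
mkdir -p pics; ls
cat > h.py <<'E'
import numpy as np, cv2
from workcell import bot
from scipy.spatial.transform import Rotation as R
def ray(c,px,T=None):
    K=np.array(c["camera_matrix"]);d=np.array(c["dist_coeffs"])
    u=cv2.undistortPoints(np.array(px,float).reshape(-1,1,2),K,d).reshape(-1,2)
    v=np.c_[u[:,0],-u[:,1],-np.ones(len(u))]
    if T is None:
        o=c["orientation"]; M=R.from_euler('xyz',o,degrees=True).as_matrix(); p=np.array(c["xyz"])
    else: M=T[:3,:3];p=T[:3,3]
    return p,v@M.T
def atz(c,px,z,T=None):
    p,v=ray(c,px,T); return p+v*((z-p[2])/v[:,2])[:,None]
E
python3 - <<'E'
from h import *
print(bot.get_obs())
for n in("top","scene"):
    c=bot.camera(n);cv2.imwrite(f"pics/{n}.png",c["color"]);print(n,c["xyz"],c["orientation"],c["camera_matrix"],c["dist_coeffs"])
    for t,z in(("grinder",.017),("shaker",.017),("cruet",.017),("crock",.017),("trivet",0),("caddy",0),("coaster_grinder",.014)):
        for r in bot.mark_of(n,t)[:4]:
            print(t,np.round(r["location"],1),round(r["confidence"],2),atz(c,[r["location"]],z).round(3)[0])
E
```

```text
pics
{'time': 0.0, 'q': array([-7.56304181e+01,  5.01013585e+00,  1.00318338e+01,  9.50968757e+01,
        1.07632820e-03,  8.99998329e+01]), 'qd': array([-0.01053176, -0.07400557, -0.04432499,  0.01014275, -0.02059035,
       -0.05644931]), 'joint_efforts': array([ 5.48508524e-04, -5.20386350e+01,  4.64806044e+01,  1.62519672e-02,
       -5.11422354e-05,  4.96553992e-05]), 'ee_pos': array([ 0.1364456 , -0.53257262,  0.23056883]), 'tcp_rot': array([-1.79924822e+02, -1.07654651e-03,  1.43697476e+01]), 'wrist_force': array([-0.7429548 , -0.57580326, -0.32379898]), 'torque': array([-0.03786924, -0.00407759,  0.0421096 ]), 'grasp_force': 0.0, 'opening': 0.08525856049049994}
top [0.52907688 0.03597445 0.69495034] [  6.70938361  -2.1092985  -89.94996499] [[389.20194694   0.         319.51392475]
 [  0.         389.20194694 209.09719671]
 [  0.           0.           1.        ]] [0.01143941 0.         0.         0.         0.        ]
grinder [292.9 176. ] 0.79 [0.668 0.058 0.017]
grinder [319.8 123.2] 0.59 [0.765 0.011 0.017]
grinder [386.2 117.3] 0.56 [ 0.777 -0.11   0.017]
shaker [339.6
[... 480 characters left out ...]
       ]] [0.03267739 0.         0.         0.         0.        ]
grinder [350.8 314.5] 0.92 [ 0.788 -0.119  0.017]
grinder [385.6 258.8] 0.81 [ 0.778 -0.005  0.017]
grinder [347.7 205.5] 0.68 [0.663 0.056 0.017]
grinder [446.3 182.3] 0.61 [0.778 0.218 0.017]
shaker [316.8 232.7] 0.86 [ 0.657 -0.028  0.017]
shaker [349.3 206.4] 0.75 [0.666 0.056 0.017]
cruet [321. 235.] 0.3 [ 0.665 -0.027  0.017]
crock [285.3 261.4] 0.74 [ 0.652 -0.105  0.017]
crock [348.6 206.5] 0.62 [0.665 0.055 0.017]
trivet [305.4 251.5] 0.97 [ 0.657 -0.061  0.   ]
caddy [253.7 182.5] 0.89 [0.468 0.011 0.   ]
coaster_grinder [349.  206.3] 0.68 [0.664 0.059 0.014]
coaster_grinder [284.1 260.6] 0.34 [ 0.648 -0.104  0.014]
```

View pics/top.png

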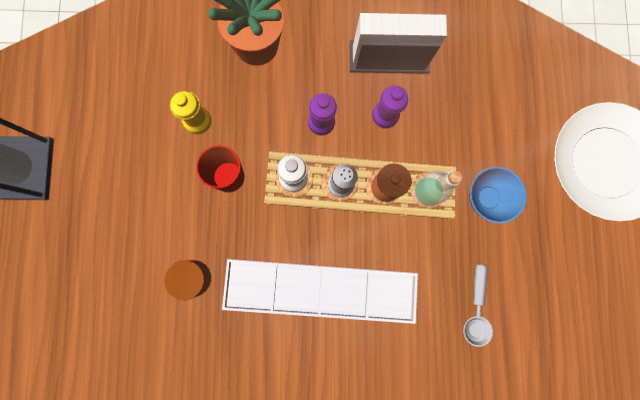

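View pics/scene.png

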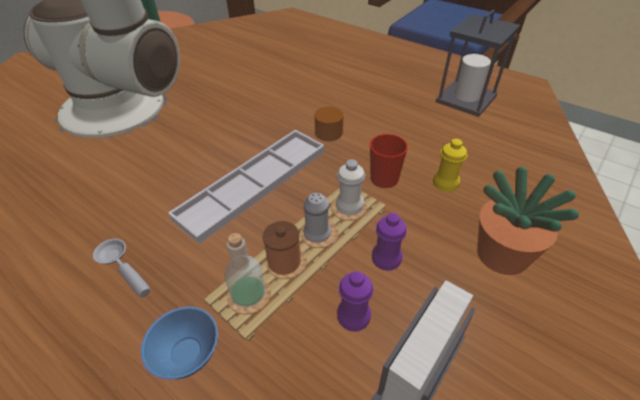

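Row left to right: grinder (292,176), shaker (340,180), crock (390,182), cruet (430,188). The empty caddy is nearer the robot (corners about (226,260) to (416,322)). The purple and yellow grinders are decoys. Next I'll get the rack poses from their corners.

Run:
```python
from h import *
from scipy.optimize import least_squares
c=bot.camera("top");im=c["color"];hsv=cv2.cvtColor(im,cv2.COLOR_BGR2HSV)
m=((hsv[...,1]<60)&(hsv[...,2]>140)).astype(np.uint8);w=np.zeros_like(m);w[245:340,205:435]=1
m=cv2.morphologyEx(m*w,cv2.MORPH_CLOSE,np.ones((9,9)))
k=max(cv2.findContours(m,0,2)[0],key=cv2.contourArea);b=cv2.boxPoints(cv2.minAreaRect(k));b=b
p=atz(c,b,.02)[:,:2];print("caddy",b.round(1).tolist(),p.round(4).tolist(),p.mean(0),[np.linalg.norm(p[i]-p[i-1]).round(4) for i in range(4)])
d=p[1]-p[0] if np.linalg.norm(p[1]-p[0])>.2 else p[2]-p[1]
print("yaw caddy",np.degrees(np.arctan2(-d[0],d[1])))
b=np.array([[269,152],[456,166],[454,217],[265,206]],float);p=atz(c,b,.014)[:,:2]
print("trivet",p.round(4).tolist(),p.mean(0),[np.linalg.norm(p[i]-p[i-1]).round(4) for i in range(4)])
ps=[]
for t,z,y in(("grinder",.017,.12),("shaker",.017,.04),("crock",.017,-.04),("cruet",.017,-.12),("coaster_grinder",.014,.12),("coaster_shaker",.014,.04),("coaster_crock",.014,-.04),("coaster_cruet",.014,-.12)):
    for n in("top","scene"):
        if n=="scene" and t=="grinder": s=bot.camera("scene")
        cc=c if n=="top" else s
        r=[q for q in bot.mark_of(n,t) if .6<atz(cc,[q["location"]],z)[0,0]<.7][:2]
        for q in r:
            P=atz(cc,[q["location"]],z)[0];print(n,t,round(q["confidence"],2),P.round(4))
            ps.append((y,*P[:2]))
ps=np.array(ps)
f=lambda v:np.r_[ps[:,1]-v[0]+ps[:,0]*np.sin(v[2]),ps[:,2]-v[1]-ps[:,0]*np.cos(v[2])]
r=least_squares(f,[.655,-.06,0],loss="soft_l1",f_scale=.004);print("trivet fit",r.x,np.degrees(r.x[2]))
cv2.imwrite("pics/crop.png",cv2.resize(im[140:335,205:475],None,fx=2.9,fy=2.9,interpolation=2))
```

```text
caddy [[221.6999969482422, 309.3999938964844], [225.3000030517578, 258.29998779296875], [418.6000061035156, 272.1000061035156], [414.8999938964844, 323.20001220703125]] [[0.4382, 0.1753], [0.5232, 0.1718], [0.4997, -0.1603], [0.4139, -0.1514]] [0.46876923 0.00886924] [np.float64(0.3276), np.float64(0.0851), np.float64(0.3329), np.float64(0.0863)]
yaw caddy 175.95669066449506
trivet [[0.7114, 0.1012], [0.689, -0.2358], [0.5963, -0.2285], [0.6142, 0.1067]] [ 0.65272912 -0.0640714 ] [np.float64(0.0973), np.float64(0.3378), np.float64(0.0929), np.float64(0.3356)]
top grinder 0.56 [0.667  0.0617 0.017 ]
scene grinder 0.9 [0.6609 0.0582 0.017 ]
scene grinder 0.55 [ 0.6418 -0.181   0.017 ]
top shaker 0.76 [ 0.6546 -0.0304  0.017 ]
scene shaker 0.84 [ 0.6547 -0.032   0.017 ]
top crock 0.94 [ 0.6448 -0.1146  0.017 ]
scene crock 0.65 [ 0.649  -0.1058  0.017 ]
top cruet 0.61 [ 0.6402 -0.183   0.017 ]
scene cruet 0.81 [ 0.6406 -0.1776  0.017 ]
top coaster_grinder 0.58 [0.6629 0.0609 0.014 ]
scene coaster_grinder 0.62 [0.6669 0.0638 0.014 ]
top coaster_shaker 0.8 [ 0.6586 -0.0278  0.014 ]
scene coaster_shaker 0.71 [ 0.6621 -0.0289  0.014 ]
top coaster_crock 0.67 [ 0.6564 -0.0242  0.014 ]
top coaster_crock 0.59 [ 0.6572 -0.1043  0.014 ]
scene coaster_crock 0.84 [ 0.6557 -0.108   0.014 ]
top coaster_cruet 0.5 [ 0.6398 -0.1837  0.014 ]
scene coaster_cruet 0.8 [ 0.6446 -0.1809  0.014 ]
trivet fit [ 0.65334139 -0.06447898 -0.08916465] -5.1087580972141895
```

View pics/crop.png

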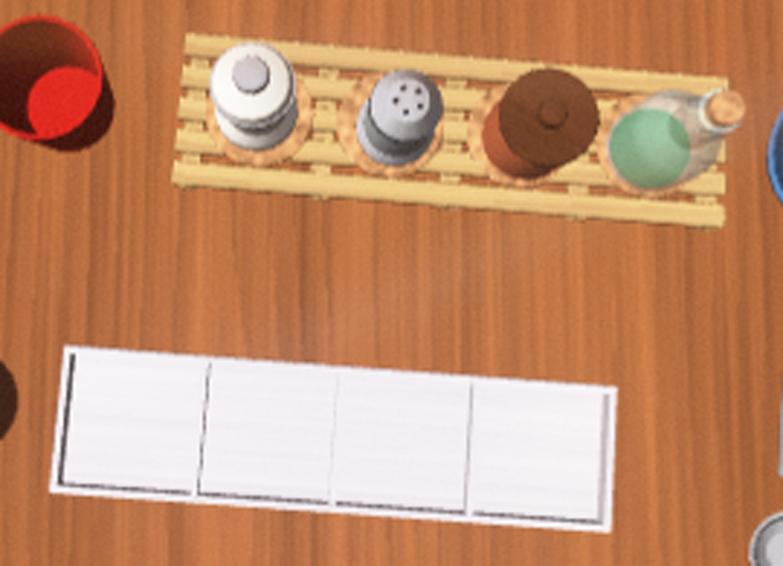

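Crop: caddy rim corners are at (66,347), (617,387), (610,531), (50,492). Trivet corners are at (187,34), (728,79), (722,227), (174,184). I'll fit both as rectangles of known size.

Run:
```python
from h import *
from scipy.optimize import least_squares
c=bot.camera("top")
o=bot.get_obs();P=o["ee_pos"];yaw=np.radians(o["tcp_rot"][2])
def fit(px,z,L,W):
    p=atz(c,np.array(px)/2.9+[205,140],z)[:,:2]
    loc=np.array([[W,L],[W,-L],[-W,-L],[-W,L]])/2
    f=lambda v:(loc@np.array([[np.cos(v[2]),np.sin(v[2])],[-np.sin(v[2]),np.cos(v[2])]])+v[:2]-p).ravel()
    r=least_squares(f,[.5,0,0]);print(r.x.round(4),np.degrees(r.x[2]).round(2),r.fun.round(4));return r.x
cad=fit([(66,347),(617,387),(610,531),(50,492)],.02,.328,.084)
tri=fit([(187,34),(728,79),(722,227),(174,184)],.014,.340,.096)
for v in(tri,cad):
    for y in(.12,.04,-.04,-.12): print(y,(v[0]-y*np.sin(v[2])).round(4),(v[1]+y*np.cos(v[2])).round(4))
```

```text
[ 0.4676  0.0078 -0.0726] -4.16 [ 0.0004  0.0006  0.0001 -0.     -0.0003 -0.0006 -0.0002 -0.    ]
[ 0.6528 -0.0642 -0.0742] -4.25 [ 0.0014  0.0014  0.0014 -0.0016 -0.0017 -0.0019 -0.0012  0.0021]
0.12 0.6617 0.0555
0.04 0.6558 -0.0243
-0.04 0.6499 -0.1041
-0.12 0.6439 -0.1839
0.12 0.4763 0.1275
0.04 0.4705 0.0477
-0.04 0.4647 -0.0321
-0.12 0.4589 -0.1119
```

arm_command:
  series:
    - [0.04, -0.028, 0, -0.14]
    - [0.08, -0.056, 0, -0.28]
    - [0.12, -0.084, 0, -0.42]
    - [0.16, -0.112, 0, -0.56]
    - [0.2, -0.14, 0, -0.7]
  hand: 0.085
  grip_force: 40

```text
time: 2.25
ee_pos: [0.2963, -0.346, 0.2314]
tcp_rot: [180.0, 0.0, 54.8]
wrist_force: [0.4, -0.7, -0.0]
opening: 0.0849
grasp_force: 0.0
```

arm_command:
  series:
    - [0.049, 0.006, 0, -0.13]
    - [0.098, 0.012, 0, -0.26]
    - [0.147, 0.018, 0, -0.39]
    - [0.196, 0.024, 0, -0.5]
    - [0.245, 0.03, 0, -0.54]

```text
time: 2.75
ee_pos: [0.4634, -0.1637, 0.2316]
tcp_rot: [180.0, 0.0, 85.7]
wrist_force: [1.1, -1.4, 1.1]
opening: 0.0848
grasp_force: 0.0
```

arm_command:
  series:
    - [0.039, 0.03, 0, 0]
    - [0.078, 0.06, 0, 0]
    - [0.117, 0.09, 0, 0]
    - [0.156, 0.12, 0, 0]
    - [0.195, 0.15, 0.0, 0]

```text
time: 3.25
ee_pos: [0.6285, 0.0187, 0.2313]
tcp_rot: [180.0, 0.0, 85.4]
wrist_force: [0.4, -1.0, 0.9]
opening: 0.0854
grasp_force: 0.0
```

arm_command:
  series:
    - [0.03, 0.024, 0, 0]
    - [0.038, 0.031, 0.02, 0]
    - [0.038, 0.031, 0.04, 0]
    - [0.038, 0.031, 0.06, 0]
    - [0.038, 0.031, 0.06, 0]

```text
time: 3.75
ee_pos: [0.6602, 0.0524, 0.1679]
tcp_rot: [-179.7, 0.0, 85.4]
wrist_force: [-0.3, 0.3, -0.8]
opening: 0.085
grasp_force: 0.0
```

Run:
```python
from h import *
o=bot.get_obs();print(o["ee_pos"],o["tcp_rot"],o["q"].round(1))
c=bot.camera("wrist");cv2.imwrite("pics/w1.png",c["color"]);print(c["T_tool_cam"])
```

```text
[0.66019196 0.05235697 0.16794656] [-1.79716801e+02  4.46392732e-02  8.54367586e+01] [ 4.5 20.4 21.2 91.1  0.  99.1]
[[-4.82968939e-04  9.55044381e-01  2.96462473e-01  7.56889963e-02]
 [ 9.99999672e-01  2.68325343e-04  7.64704441e-04  8.72237752e-04]
 [ 6.50778284e-04  2.96462745e-01 -9.55044196e-01 -1.41417595e-01]
 [ 0.00000000e+00  0.00000000e+00  0.00000000e+00  1.00000000e+00]]
```

View pics/w1.png

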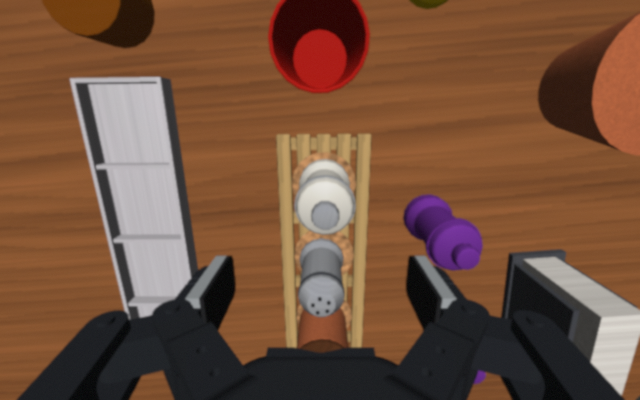

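The wrist view shows the grinder's knob at (325,214), the shaker's top at (321,297), and the trivet lined up with the image columns.

```bash
cat >> h.py <<'E'
def wcam():
    o=bot.get_obs();c=bot.camera("wrist");T=np.eye(4)
    T[:3,:3]=R.from_euler('xyz',o["tcp_rot"],degrees=True).as_matrix();T[:3,3]=o["ee_pos"]
    return c,T@np.array(c["T_tool_cam"]),T
def rack(p,cx,cy,a=-4.2):
    a=np.radians(a);d=np.array(p)[...,:2]-[cx,cy]
    return d@np.array([[np.cos(a),-np.sin(a)],[np.sin(a),np.cos(a)]])
E
python3 - <<'E'
from h import *
c,T,Tt=wcam()
print(atz(c,[[325,214]],.120,T),atz(c,[[321,297]],.102,T))
for px,z in(([277,135],.014),([371,135],.014),([72,78],.02),([170,78],.02)): print(px,atz(c,[px],z,T))
E
```

```text
[[0.66511681 0.06019011 0.12      ]] [[ 0.65611732 -0.01791786  0.102     ]]
[277, 135] [[0.62281149 0.10851702 0.014     ]]
[371, 135] [[0.71474014 0.10113231 0.014     ]]
[72, 78] [[0.44188639 0.17537423 0.02      ]]
[170, 78] [[0.53230156 0.16759292 0.02      ]]
```

arm_command:
  series:
    - [0.006, 0.003, 0.025, 0]
    - [0.006, 0.003, 0.055, 0]
    - [0.006, 0.003, 0.085, 0]
    - [0.006, 0.003, 0.11, 0]
    - [0.006, 0.003, 0.118, 0]

```text
time: 4.35
ee_pos: [0.6641, 0.0577, 0.052]
tcp_rot: [-179.9, 0.0, 85.4]
wrist_force: [0.6, -1.0, 0.7]
opening: 0.0851
grasp_force: 0.0
```

arm_command:
  series:
    - [0, 0, 0, 0]
    - [0, 0, 0, 0]
    - [0, 0, 0, 0]
    - [0, 0, 0, 0]
    - [0, 0, 0, 0]
  hand: 0.02
  grip_force: 30

```text
time: 4.85
ee_pos: [0.6658, 0.0581, 0.0557]
tcp_rot: [179.8, -0.0, 85.4]
wrist_force: [-1.4, 0.0, 5.9]
opening: 0.0432
grasp_force: 29.8
```

arm_command:
  series:
    - [0, 0, 0, 0]
    - [0, 0, 0, 0]
    - [0, 0, 0, 0]
    - [0, 0, 0, 0]
    - [0, 0, 0, 0]

```text
time: 5.35
ee_pos: [0.6658, 0.0581, 0.0557]
tcp_rot: [179.8, -0.0, 85.4]
wrist_force: [-1.3, -0.9, 5.7]
opening: 0.0434
grasp_force: 29.8
```

Run:
```python
from h import *
a=bot.camera("wrist")["color"];cv2.imwrite("pics/w2.png",a)
b=bot.camera("scene")["color"][120:300,240:440];cv2.imwrite("pics/s2.png",cv2.resize(b,None,fx=3.3,fy=3.3,interpolation=2))
```

```text
(no output)
```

View pics/w2.png

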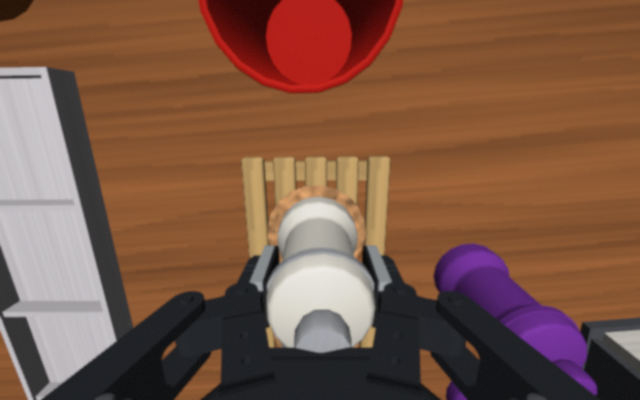

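View pics/s2.png

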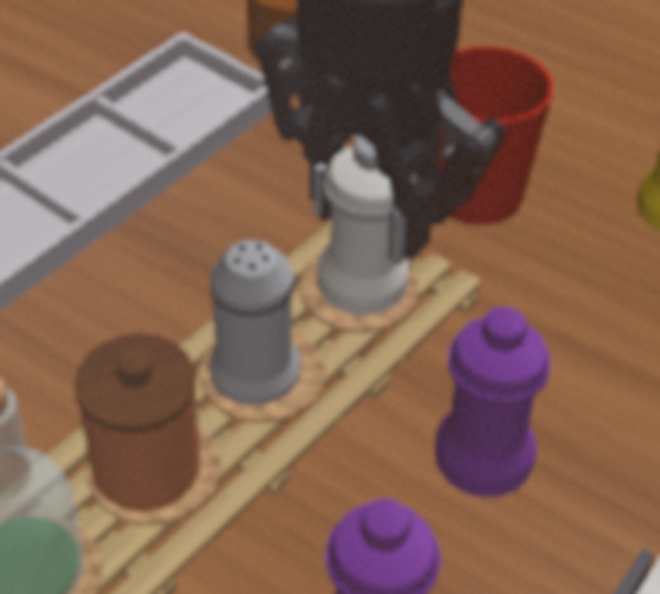

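The pads caught the head's collar instead of the waist. I'll open, go lower and watch the force.

arm_command:
  series:
    - [0, 0, 0, 0]
    - [0, 0, 0, 0]
    - [0, 0, 0, 0]
    - [0, 0, 0, 0]
    - [0, 0, 0, 0]
  hand: 0.065

```text
time: 5.95
ee_pos: [0.6647, 0.0579, 0.0532]
tcp_rot: [-180.0, 0.0, 85.4]
wrist_force: [0.6, -0.6, 0.6]
opening: 0.0651
grasp_force: 0.0
```

arm_command:
  series:
    - [0, 0, 0.001, 0]
    - [0, 0, 0.002, 0]
    - [0, 0, 0.003, 0]
    - [0, 0, 0.003, 0]
    - [0, 0, 0.003, 0]

```text
time: 6.45
ee_pos: [0.6647, 0.058, 0.0502]
tcp_rot: [-180.0, -0.0, 85.4]
wrist_force: [-0.2, 0.8, 0.6]
opening: 0.0653
grasp_force: 0.0
```

arm_command:
  series:
    - [0, 0, 0.001, 0]
    - [0, 0, 0.002, 0]
    - [0, 0, 0.003, 0]
    - [0, 0, 0.004, 0]
    - [0, 0, 0.004, 0]

```text
time: 6.95
ee_pos: [0.6651, 0.058, 0.0475]
tcp_rot: [179.9, -0.0, 85.4]
wrist_force: [-2.2, 0.3, 6.9]
opening: 0.0653
grasp_force: 0.0
```

arm_command:
  series:
    - [0, 0, 0.001, 0]
    - [0, 0, 0.001, 0]
    - [0, 0, 0.001, 0]
    - [0, 0, 0.001, 0]
    - [0, 0, 0.001, 0]

```text
time: 7.45
ee_pos: [0.6655, 0.058, 0.0475]
tcp_rot: [179.8, -0.0, 85.4]
wrist_force: [-3.2, -0.6, 11.4]
opening: 0.065
grasp_force: 0.0
```

arm_command:
  series:
    - [0, 0, 0, 0]
    - [0, 0, 0, 0]
    - [0, 0, 0, 0]
    - [0, 0, 0, 0]
    - [0, 0, 0, 0]
  hand: 0.02

```text
time: 7.95
ee_pos: [0.665, 0.0581, 0.0478]
tcp_rot: [179.9, -0.0, 85.4]
wrist_force: [-6.6, 1.1, 16.2]
opening: 0.0403
grasp_force: 28.5
```

arm_command:
  series:
    - [0, 0, -0.001, 0]
    - [0, 0, -0.002, 0]
    - [0, 0, -0.003, 0]
    - [0, 0, -0.004, 0]
    - [0, 0, -0.004, 0]

```text
time: 8.45
ee_pos: [0.6646, 0.0579, 0.0488]
tcp_rot: [-180.0, 0.0, 85.4]
wrist_force: [0.6, -0.4, -3.4]
opening: 0.0404
grasp_force: 30.4
```

arm_command:
  series:
    - [0, 0, -0.004, 0]
    - [0, 0, -0.01, 0]
    - [0, 0, -0.016, 0]
    - [0, 0, -0.02, 0]
    - [0, 0, -0.02, 0]

```text
time: 8.95
ee_pos: [0.6653, 0.058, 0.0704]
tcp_rot: [179.9, -0.0, 85.4]
wrist_force: [-0.0, -0.1, -2.1]
opening: 0.0402
grasp_force: 30.4
```

Run:
```python
from h import *
a=bot.camera("wrist")["color"]
b=cv2.resize(bot.camera("scene")["color"][120:280,270:430],None,fx=2.5,fy=2.5,interpolation=2)
cv2.imwrite("pics/s3.png",np.hstack([cv2.resize(a[:,130:510],(380,400)),b]))
```

```text
(no output)
```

View pics/s3.png

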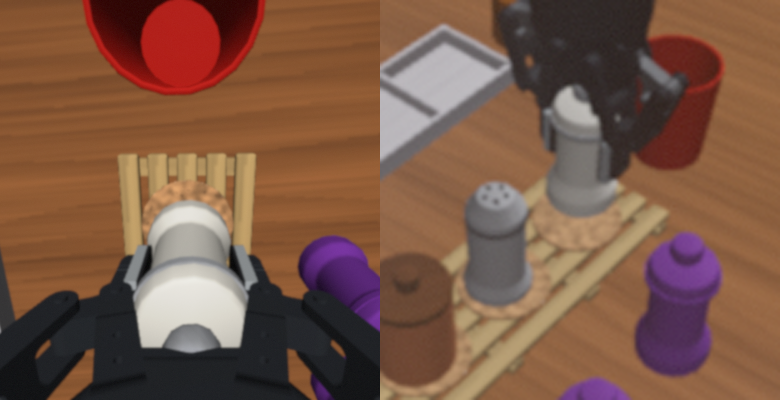

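arm_command:
  series:
    - [0, 0, -0.03, 0]
    - [0, -0.02, -0.06, 0]
    - [-0.01, -0.055, -0.07, 0]
    - [-0.045, -0.09, -0.07, 0]
    - [-0.08, -0.125, -0.07, 0]

```text
time: 9.55
ee_pos: [0.5325, -0.012, 0.1393]
tcp_rot: [180.0, 0.0, 85.5]
wrist_force: [0.1, -1.4, -1.4]
opening: 0.0403
grasp_force: 31.3
```

arm_command:
  series:
    - [-0.035, -0.025, 0, 0]
    - [-0.07, -0.05, 0, 0]
    - [-0.095, -0.063, 0, 0]
    - [-0.105, -0.066, 0.01, 0]
    - [-0.105, -0.066, 0.025, 0]

```text
time: 10.05
ee_pos: [0.4598, -0.1122, 0.1143]
tcp_rot: [179.9, 0.0, 85.3]
wrist_force: [0.1, 0.4, -3.5]
opening: 0.0403
grasp_force: 31.4
```

arm_command:
  series:
    - [0, 0, 0.01, 0]
    - [0, 0, 0.02, 0]
    - [0, 0, 0.025, 0]
    - [0, 0, 0.025, 0]
    - [0, 0, 0.025, 0]

```text
time: 10.55
ee_pos: [0.4599, -0.1108, 0.0894]
tcp_rot: [180.0, -0.0, 85.5]
wrist_force: [0.3, 0.2, -1.1]
opening: 0.0401
grasp_force: 31.4
```

Run:
```python
from h import *
c,T,Tt=wcam();cv2.imwrite("pics/w4.png",c["color"]);print(Tt[:3,3])
for v in((.5,.5),):
    # predicted pixel of caddy corners, drawn
    K=np.array(c["camera_matrix"]);d=np.array(c["dist_coeffs"]);Ti=np.linalg.inv(T)
    a=np.radians(-4.2);pts=[]
    for lx,ly in((-.038,-.004),(.038,-.004),(-.038,.076),(.038,.076),(-.038,.084),(.038,.084)):
        ly-=.0
        P=np.array([.4685+lx*np.cos(a)-ly*np.sin(a),.0085+lx*np.sin(a)+ly*np.cos(a),.02,1]);q=Ti@P
        u=cv2.projectPoints(np.array([[q[0],-q[1],-q[2]]]),np.zeros(3),np.zeros(3),K,d)[0].ravel();pts.append(u.round(0));cv2.circle(c["color"],tuple(int(x) for x in u),4,(0,0,255),-1)
    print(pts)
cv2.imwrite("pics/w4.png",c["color"])
```

```text
[ 0.45987229 -0.11081256  0.08936102]
[array([259.,  46.]), array([377.,  45.]), array([ 249., -110.]), array([ 384., -111.]), array([ 248., -127.]), array([ 385., -129.])]
```

View pics/w4.png

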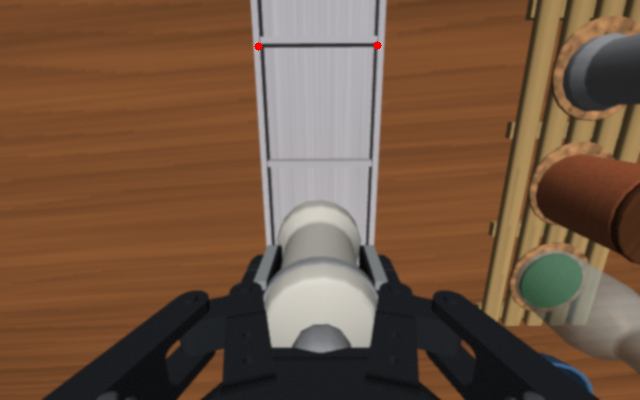

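The grinder is over the right-end compartment and the predicted wall points (red) lie on the real wall at (259,45) and (377,45), so the caddy pose is good. Lowering now.

arm_command:
  series:
    - [0, 0, 0.012, 0]
    - [0, 0, 0.025, 0]
    - [0, 0, 0.037, 0]
    - [0, 0, 0.046, 0]
    - [0, 0, 0.05, 0]

```text
time: 11.1
ee_pos: [0.4589, -0.111, 0.0377]
tcp_rot: [-179.9, -0.0, 85.4]
wrist_force: [-0.1, 1.2, -2.4]
opening: 0.0401
grasp_force: 31.4
```

arm_command:
  series:
    - [0, 0, 0.001, 0]
    - [0, 0, 0.002, 0]
    - [0, 0, 0.003, 0]
    - [0, 0, 0.004, 0]
    - [0, 0, 0.004, 0]

```text
time: 11.6
ee_pos: [0.4597, -0.1112, 0.0354]
tcp_rot: [180.0, 0.0, 85.4]
wrist_force: [0.5, 0.1, -2.8]
opening: 0.0406
grasp_force: 31.4
```

arm_command:
  series:
    - [0, 0, 0.0005, 0]
    - [0, 0, 0.001, 0]
    - [0, 0, 0.0015, 0]
    - [0, 0, 0.0015, 0]
    - [0, 0, 0.0015, 0]

```text
time: 12.1
ee_pos: [0.4598, -0.1113, 0.0348]
tcp_rot: [179.9, 0.0, 85.4]
wrist_force: [-2.6, 0.6, 6.2]
opening: 0.0405
grasp_force: 31.1
```

arm_command:
  series:
    - [0, 0, 0, 0]
    - [0, 0, 0, 0]
    - [0, 0, 0, 0]
    - [0, 0, 0, 0]
    - [0, 0, 0, 0]
  hand: 0.075

```text
time: 12.6
ee_pos: [0.4601, -0.1113, 0.0348]
tcp_rot: [179.9, 0.0, 85.4]
wrist_force: [-2.1, 0.2, 6.0]
opening: 0.0751
grasp_force: 0.0
```

arm_command:
  series:
    - [0, 0, -0.02, 0]
    - [0, 0, -0.05, 0]
    - [0, 0, -0.08, 0]
    - [0, 0, -0.11, 0]
    - [0, 0, -0.125, 0]

```text
time: 13.1
ee_pos: [0.4605, -0.1114, 0.1616]
tcp_rot: [179.8, 0.0, 85.4]
wrist_force: [-0.4, -0.2, -0.4]
opening: 0.075
grasp_force: 0.0
```

arm_command:
  series:
    - [0.025, 0.045, 0, 0]
    - [0.05, 0.09, 0, 0]
    - [0.075, 0.135, 0, 0]
    - [0.098, 0.175, 0, 0]
    - [0.104, 0.189, 0.005, 0]

```text
time: 13.6
ee_pos: [0.6594, -0.0203, 0.1516]
tcp_rot: [-180.0, -0.0, 85.5]
wrist_force: [-0.7, 0.1, -0.1]
opening: 0.075
grasp_force: 0.0
```

arm_command:
  series:
    - [0, 0, 0.02, 0]
    - [0, 0, 0.05, 0]
    - [0, 0, 0.08, 0]
    - [0, 0, 0.105, 0]
    - [0, 0, 0.114, 0]

```text
time: 14.1
ee_pos: [0.6546, -0.0225, 0.036]
tcp_rot: [-179.7, 0.0, 85.4]
wrist_force: [-0.6, -0.3, -0.6]
opening: 0.0749
grasp_force: 0.0
```

arm_command:
  series:
    - [0, 0, 0, 0]
    - [0, 0, 0, 0]
    - [0, 0, 0, 0]
    - [0, 0, 0, 0]
    - [0, 0, 0, 0]
  hand: 0.02

```text
time: 14.6
ee_pos: [0.6572, -0.0227, 0.0416]
tcp_rot: [179.8, -0.0, 85.4]
wrist_force: [-0.3, -0.0, 7.1]
opening: 0.0387
grasp_force: 31.0
```

arm_command:
  series:
    - [0, 0, 0, 0]
    - [0, 0, -0.002, 0]
    - [0, 0, -0.007, 0]
    - [0, 0, -0.016, 0]
    - [0, 0, -0.03, 0]

```text
time: 15.1
ee_pos: [0.6559, -0.0226, 0.0699]
tcp_rot: [-179.9, 0.0, 85.4]
wrist_force: [-0.5, -1.0, -0.9]
opening: 0.0388
grasp_force: 30.4
```

arm_command:
  series:
    - [0, 0, -0.02, 0]
    - [0, 0, -0.04, 0]
    - [0, 0, -0.05, 0]
    - [0, 0, -0.05, 0]
    - [0, 0, -0.05, 0]

```text
time: 15.6
ee_pos: [0.6563, -0.0226, 0.1194]
tcp_rot: [-180.0, 0.0, 85.4]
wrist_force: [-0.3, -0.3, -1.5]
opening: 0.039
grasp_force: 30.5
```

arm_command:
  series:
    - [-0.005, -0.045, 0, 0]
    - [-0.011, -0.09, 0, 0]
    - [-0.017, -0.135, 0, 0]
    - [-0.022, -0.175, 0, 0]
    - [-0.024, -0.19, 0.01, 0]

```text
time: 16.1
ee_pos: [0.4621, -0.0314, 0.1097]
tcp_rot: [-180.0, 0.0, 85.4]
wrist_force: [0.8, -0.0, -0.9]
opening: 0.039
grasp_force: 31.0
```

arm_command:
  series:
    - [0, 0, 0.02, 0]
    - [0, 0, 0.04, 0]
    - [0, 0, 0.06, 0]
    - [0, 0, 0.07, 0]
    - [0, 0, 0.07, 0]

```text
time: 16.6
ee_pos: [0.4636, -0.0313, 0.0379]
tcp_rot: [-179.8, 0.0, 85.4]
wrist_force: [-0.2, 0.8, -1.9]
opening: 0.0388
grasp_force: 31.0
```

arm_command:
  series:
    - [0, 0.001, 0.003, 0]
    - [0, 0.002, 0.006, 0]
    - [0, 0.002, 0.008, 0]
    - [0, 0.002, 0.0095, 0]
    - [0, 0.002, 0.0095, 0]

```text
time: 17.1
ee_pos: [0.467, -0.0315, 0.0303]
tcp_rot: [-180.0, 0.0, 85.4]
wrist_force: [-0.5, -0.6, -1.3]
opening: 0.039
grasp_force: 31.0
```

arm_command:
  series:
    - [0, 0, 0.0005, 0]
    - [0, 0, 0.001, 0]
    - [0, 0, 0.001, 0]
    - [0, 0, 0.001, 0]
    - [0, 0, 0.001, 0]

```text
time: 17.6
ee_pos: [0.467, -0.0315, 0.0293]
tcp_rot: [180.0, 0.0, 85.4]
wrist_force: [0.8, 0.3, -1.0]
opening: 0.0395
grasp_force: 31.0
```

arm_command:
  series:
    - [0, 0, 0.0005, 0]
    - [0, 0, 0.001, 0]
    - [0, 0, 0.001, 0]
    - [0, 0, 0.001, 0]
    - [0, 0, 0.001, 0]

```text
time: 18.1
ee_pos: [0.467, -0.0315, 0.0285]
tcp_rot: [180.0, 0.0, 85.4]
wrist_force: [-2.0, -0.8, 3.8]
opening: 0.0392
grasp_force: 31.4
```

arm_command:
  series:
    - [0, 0, 0, 0]
    - [0, 0, 0, 0]
    - [0, 0, 0, 0]
    - [0, 0, 0, 0]
    - [0, 0, 0, 0]
  hand: 0.08

```text
time: 18.6
ee_pos: [0.467, -0.0315, 0.0282]
tcp_rot: [-180.0, -0.0, 85.4]
wrist_force: [0.9, -0.8, 0.1]
opening: 0.0795
grasp_force: 0.0
```

arm_command:
  series:
    - [0, 0, -0.02, 0]
    - [0, 0, -0.05, 0]
    - [0, 0, -0.08, 0]
    - [0, 0, -0.11, 0]
    - [0, 0, -0.13, 0]

```text
time: 19.1
ee_pos: [0.4674, -0.0316, 0.1605]
tcp_rot: [179.9, 0.0, 85.4]
wrist_force: [-0.9, 0.0, -0.3]
opening: 0.0802
grasp_force: 0.0
```

arm_command:
  series:
    - [-0.015, 0.045, 0, 0]
    - [-0.03, 0.09, 0, 0]
    - [-0.045, 0.135, 0, 0]
    - [-0.055, 0.175, 0, 0]
    - [-0.058, 0.189, 0.005, 0]
  hand: 0.085

```text
time: 19.6
ee_pos: [0.6535, -0.1058, 0.1519]
tcp_rot: [-180.0, 0.0, 85.4]
wrist_force: [-0.1, 0.4, -1.2]
opening: 0.085
grasp_force: 0.0
```

arm_command:
  series:
    - [0, 0, 0.02, 0]
    - [0, 0, 0.05, 0]
    - [0, 0, 0.08, 0]
    - [0, 0, 0.105, 0]
    - [0, 0, 0.117, 0]

```text
time: 20.1
ee_pos: [0.6495, -0.1042, 0.0333]
tcp_rot: [-179.8, -0.0, 85.4]
wrist_force: [-0.3, 0.4, 0.2]
opening: 0.0851
grasp_force: 0.0
```

arm_command:
  series:
    - [0, 0, 0, 0]
    - [0, 0, 0, 0]
    - [0, 0, 0, 0]
    - [0, 0, 0, 0]
    - [0, 0, 0, 0]
  hand: 0.03

```text
time: 20.6
ee_pos: [0.6516, -0.1046, 0.038]
tcp_rot: [179.9, 0.0, 85.4]
wrist_force: [-0.9, -0.4, 5.6]
opening: 0.0531
grasp_force: 32.7
```

arm_command:
  series:
    - [0, 0, 0, 0]
    - [0, 0, -0.002, 0]
    - [0, 0, -0.007, 0]
    - [0, 0, -0.016, 0]
    - [0, 0, -0.03, 0]

```text
time: 21.1
ee_pos: [0.6503, -0.1044, 0.0663]
tcp_rot: [-179.9, -0.0, 85.4]
wrist_force: [1.0, -0.3, -2.1]
opening: 0.053
grasp_force: 32.3
```

arm_command:
  series:
    - [0, 0, -0.03, 0]
    - [0, -0.01, -0.055, 0]
    - [0.02, -0.04, -0.06, 0]
    - [0.05, -0.075, -0.06, 0]
    - [0.08, -0.11, -0.06, 0]

```text
time: 21.6
ee_pos: [0.5467, -0.0154, 0.1277]
tcp_rot: [179.9, -0.0, 85.4]
wrist_force: [1.2, 0.9, -2.2]
opening: 0.0531
grasp_force: 33.0
```

arm_command:
  series:
    - [0.025, -0.035, 0, 0]
    - [0.045, -0.065, 0, 0]
    - [0.058, -0.081, 0, 0]
    - [0.058, -0.081, 0.015, 0]
    - [0.058, -0.081, 0.035, 0]

```text
time: 22.1
ee_pos: [0.4724, 0.0488, 0.0928]
tcp_rot: [179.8, -0.0, 85.5]
wrist_force: [0.8, -0.4, -2.9]
opening: 0.0525
grasp_force: 33.1
```

arm_command:
  series:
    - [0, 0, 0.02, 0]
    - [0, 0, 0.035, 0]
    - [0, 0, 0.045, 0]
    - [0, 0, 0.05, 0]
    - [0, 0, 0.05, 0]

```text
time: 22.6
ee_pos: [0.4714, 0.0482, 0.041]
tcp_rot: [-180.0, 0.0, 85.4]
wrist_force: [-0.6, 0.1, -3.1]
opening: 0.0528
grasp_force: 33.1
```

Underside is at about 0.020, so 16 mm remain.

arm_command:
  series:
    - [0, 0, 0.004, 0]
    - [0, 0, 0.008, 0]
    - [0, 0, 0.012, 0]
    - [0, 0, 0.015, 0]
    - [0, 0, 0.0155, 0]

```text
time: 23.1
ee_pos: [0.4711, 0.0484, 0.0253]
tcp_rot: [-180.0, 0.0, 85.4]
wrist_force: [0.4, -0.2, -2.9]
opening: 0.0531
grasp_force: 33.1
```

arm_command:
  series:
    - [0, 0, 0.0005, 0]
    - [0, 0, 0.001, 0]
    - [0, 0, 0.0015, 0]
    - [0, 0, 0.0015, 0]
    - [0, 0, 0.0015, 0]

```text
time: 23.6
ee_pos: [0.4715, 0.0484, 0.025]
tcp_rot: [180.0, -0.0, 85.4]
wrist_force: [-4.6, -0.6, 6.2]
opening: 0.053
grasp_force: 33.6
```

arm_command:
  series:
    - [0, 0, 0, 0]
    - [0, 0, 0, 0]
    - [0, 0, 0, 0]
    - [0, 0, 0, 0]
    - [0, 0, 0, 0]
  hand: 0.085

```text
time: 24.1
ee_pos: [0.4714, 0.0484, 0.0243]
tcp_rot: [180.0, -0.0, 85.4]
wrist_force: [-0.5, 0.3, 0.3]
opening: 0.0846
grasp_force: 0.0
```

arm_command:
  series:
    - [0, 0, -0.025, 0]
    - [0, 0, -0.06, 0]
    - [0, 0, -0.1, 0]
    - [0, 0, -0.14, 0]
    - [0, 0, -0.16, 0]

```text
time: 24.6
ee_pos: [0.4722, 0.0485, 0.1879]
tcp_rot: [179.8, -0.0, 85.4]
wrist_force: [0.7, 0.2, -0.6]
opening: 0.0847
grasp_force: 0.0
```

arm_command:
  series:
    - [-0.03, 0.025, 0, 0]
    - [-0.065, 0.055, 0, 0]
    - [-0.1, 0.09, 0, 0]
    - [-0.135, 0.12, 0, 0]
    - [-0.17, 0.15, 0, 0]

```text
time: 25.1
ee_pos: [0.6083, -0.1348, 0.1841]
tcp_rot: [180.0, -0.0, 85.4]
wrist_force: [0.8, 0.0, 0.1]
opening: 0.0853
grasp_force: 0.0
```

arm_command:
  series:
    - [-0.03, 0.025, 0, 0]
    - [-0.046, 0.039, 0, 0]
    - [-0.046, 0.039, 0, 0]
    - [-0.046, 0.039, 0, 0]
    - [-0.046, 0.039, 0, 0]

```text
time: 25.6
ee_pos: [0.6422, -0.1813, 0.1845]
tcp_rot: [-180.0, -0.0, 85.4]
wrist_force: [0.5, 0.3, -0.1]
opening: 0.0848
grasp_force: 0.0
```

Run:
```python
from h import *
cv2.imwrite("pics/s5.png",bot.camera("scene")["color"])
```

```text
(no output)
```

View pics/s5.png

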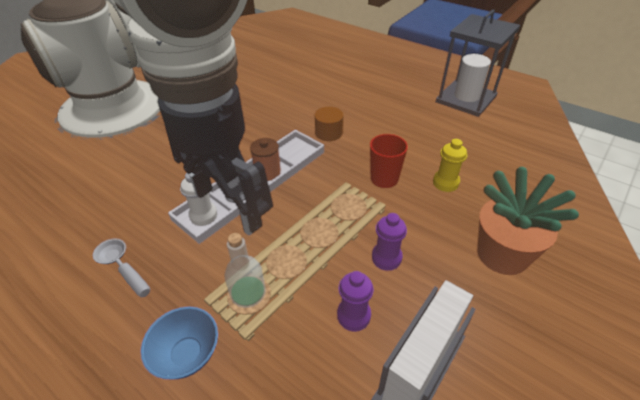

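The grinder (203,205) and crock (264,158) are standing in the caddy, with the shaker hidden behind the gripper. The cruet's cork is at (235,239).

Run:
```python
from h import *
c=bot.camera("scene");print(atz(c,[[235,240]],.144))
w,T,_=wcam()
for r in bot.mark_of("wrist","cruet")[:2]: print(r,atz(w,[r["location"]],.017,T))
t=bot.camera("top");print(atz(t,[[451.5,178]],.147)) # cork in first top view
```

```text
[[ 0.6452798  -0.18267903  0.144     ]]
{'location': [317.5, 184.3], 'confidence': 0.57} [[ 0.64004142 -0.18030816  0.017     ]]
[[ 0.63994481 -0.17540516  0.147     ]]
```

arm_command:
  series:
    - [0, 0, 0.02, 0]
    - [0, 0, 0.045, 0]
    - [0, 0, 0.07, 0]
    - [0, 0, 0.09, 0]
    - [0, 0, 0.096, 0]

```text
time: 26.35
ee_pos: [0.6413, -0.1814, 0.0859]
tcp_rot: [-179.8, -0.0, 85.4]
wrist_force: [-0.1, -0.7, -0.5]
opening: 0.0852
grasp_force: 0.0
```

arm_command:
  series:
    - [0, 0, 0, 0]
    - [0, 0, 0, 0]
    - [0, 0, 0, 0]
    - [0, 0, 0, 0]
    - [0, 0, 0, 0]
  hand: 0.005

```text
time: 26.85
ee_pos: [0.6426, -0.1821, 0.0895]
tcp_rot: [180.0, 0.0, 85.4]
wrist_force: [-2.9, 0.0, 5.4]
opening: 0.024
grasp_force: 26.3
```

arm_command:
  series:
    - [0, 0, 0, 0]
    - [0, 0, 0, 0]
    - [0, 0, 0, 0]
    - [0, 0, -0.002, 0]
    - [0, 0, -0.01, 0]

```text
time: 27.35
ee_pos: [0.642, -0.1819, 0.0974]
tcp_rot: [-179.9, -0.0, 85.4]
wrist_force: [-0.0, -0.3, -2.3]
opening: 0.0236
grasp_force: 26.1
```

arm_command:
  series:
    - [0, 0, -0.025, 0]
    - [0, 0, -0.05, 0]
    - [0, 0, -0.075, 0]
    - [0, 0, -0.095, 0]
    - [0.01, -0.01, -0.1, 0]

```text
time: 27.85
ee_pos: [0.6343, -0.172, 0.2007]
tcp_rot: [179.8, 0.0, 85.4]
wrist_force: [-0.4, 0.5, -2.1]
opening: 0.0237
grasp_force: 29.0
```

arm_command:
  series:
    - [0.03, -0.02, 0, 0]
    - [0.065, -0.042, 0, 0]
    - [0.1, -0.065, 0, 0]
    - [0.135, -0.087, 0, 0]
    - [0.17, -0.11, 0, 0]

```text
time: 28.35
ee_pos: [0.5354, 0.0086, 0.1974]
tcp_rot: [-179.9, -0.0, 85.4]
wrist_force: [0.7, 1.5, -1.4]
opening: 0.0239
grasp_force: 29.1
```

arm_command:
  series:
    - [0.035, -0.022, 0, 0]
    - [0.07, -0.043, 0, 0]
    - [0.1, -0.06, 0, 0]
    - [0.116, -0.069, 0, 0]
    - [0.116, -0.069, 0.015, 0]

```text
time: 28.85
ee_pos: [0.4766, 0.1306, 0.1843]
tcp_rot: [179.9, -0.1, 85.6]
wrist_force: [0.3, -0.9, -2.5]
opening: 0.0235
grasp_force: 29.1
```

arm_command:
  series:
    - [0, 0, 0.02, 0]
    - [0, 0, 0.04, 0]
    - [0, 0, 0.06, 0]
    - [0, 0, 0.075, 0]
    - [0, 0, 0.08, 0]

```text
time: 29.35
ee_pos: [0.4764, 0.128, 0.1012]
tcp_rot: [-179.9, 0.0, 85.4]
wrist_force: [-1.2, -0.2, -2.3]
opening: 0.0237
grasp_force: 29.2
```

arm_command:
  series:
    - [0, 0, 0.006, 0]
    - [0, 0, 0.012, 0]
    - [0, 0, 0.018, 0]
    - [0, 0, 0.022, 0]
    - [0, 0, 0.024, 0]

```text
time: 29.85
ee_pos: [0.4777, 0.1281, 0.0789]
tcp_rot: [-180.0, 0.0, 85.4]
wrist_force: [-0.9, 0.7, -1.9]
opening: 0.0233
grasp_force: 29.2
```

arm_command:
  series:
    - [0, 0, 0.0005, 0]
    - [0, 0, 0.001, 0]
    - [0, 0, 0.0015, 0]
    - [0, 0, 0.0015, 0]
    - [0, 0, 0.0015, 0]

```text
time: 30.35
ee_pos: [0.4778, 0.1281, 0.0779]
tcp_rot: [180.0, -0.0, 85.4]
wrist_force: [-0.0, -0.2, -2.9]
opening: 0.0237
grasp_force: 29.2
```

arm_command:
  series:
    - [0, 0, 0.0005, 0]
    - [0, 0, 0.001, 0]
    - [0, 0, 0.0015, 0]
    - [0, 0, 0.0015, 0]
    - [0, 0, 0.0015, 0]

```text
time: 30.85
ee_pos: [0.4778, 0.1281, 0.0765]
tcp_rot: [180.0, -0.0, 85.4]
wrist_force: [-1.3, -1.2, 1.2]
opening: 0.0241
grasp_force: 29.6
```

Contact is made (the force turned positive). I'll release, rise and check.

arm_command:
  series:
    - [0, 0, 0, 0]
    - [0, 0, 0, 0]
    - [0, 0, 0, 0]
    - [0, 0, 0, 0]
    - [0, 0, 0, 0]
  hand: 0.075

```text
time: 31.35
ee_pos: [0.4778, 0.1281, 0.0763]
tcp_rot: [-180.0, -0.0, 85.4]
wrist_force: [-0.5, -0.1, -0.2]
opening: 0.0751
grasp_force: 0.0
```

arm_command:
  series:
    - [0, 0, -0.025, 0]
    - [0, 0, -0.06, 0]
    - [0, 0, -0.1, 0]
    - [0, 0, -0.14, 0]
    - [0, 0, -0.16, 0]

```text
time: 31.85
ee_pos: [0.4784, 0.1283, 0.2399]
tcp_rot: [179.8, -0.1, 85.4]
wrist_force: [-0.7, 0.0, -0.1]
opening: 0.0749
grasp_force: 0.0
```

arm_command:
  series:
    - [0.04, -0.02, 0, 0]
    - [0.08, -0.04, 0, 0]
    - [0.12, -0.06, 0, 0]
    - [0.16, -0.07, 0, 0]
    - [0.18, -0.07, 0, 0]

```text
time: 32.35
ee_pos: [0.4211, 0.3159, 0.2364]
tcp_rot: [-180.0, -0.0, 85.6]
wrist_force: [1.4, -0.5, 0.2]
opening: 0.0749
grasp_force: 0.0
```

Run:
```python
from h import *
a=bot.camera("top");b=bot.camera("scene")
for n,c in(("top",a),("scene",b)):
  for t in("grinder","shaker","crock","cruet"):
    for r in bot.mark_of(n,t)[:4]:
        P=rack(atz(c,[r["location"]],.004),.4685,.0085)[0]
        if abs(P[0])<.06: print(n,t,round(r["confidence"],2),P.round(3))
f=lambda i,y0,y1,x0,x1:cv2.resize(i["color"][y0:y1,x0:x1],(400,400),interpolation=2)
cv2.imwrite("pics/end.png",np.hstack([f(a,180,390,215,425),f(b,90,260,160,330)]))
```

```text
top grinder 0.73 [-0.001 -0.118]
top shaker 0.85 [-0.002 -0.043]
top crock 0.84 [0.001 0.037]
top cruet 0.56 [0.    0.119]
scene grinder 0.85 [-0.002 -0.12 ]
scene shaker 0.62 [ 0.003 -0.045]
scene crock 0.73 [0.001 0.039]
scene cruet 0.87 [0.002 0.119]
```

View pics/end.png

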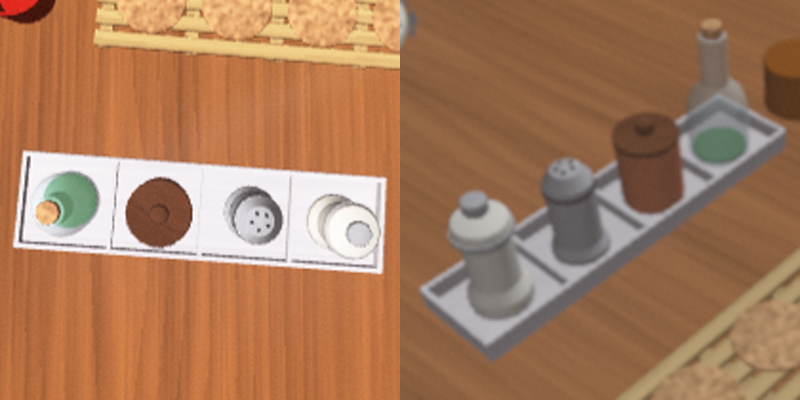

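All four stand upright and centred within 5 mm, in reverse order: cruet (68,200), crock (158,212), shaker (255,214), grinder (345,228). The arm is clear, so I'm handing in.

```bash
python3 -c "
from workcell import bot
print(bot.job_done())"
```

```text
the job is handed in; nothing more can be done
None
```

I moved all four condiments into the caddy in reverse order and handed the job in at about 32 s; the last pictures show each upright, standing free and within about 5 mm of its compartment centre, and the hand-in gave no verdict.

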